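# Refit the gas hob's trim ring and knob, and hold the knob pressed

### The arm

A 7-joint arm with a two-finger parallel gripper is mounted at the origin on the work surface. World frame = base frame: x ahead of the robot, y to its left, z up, the work surface at z = 0. Lengths are in m, angles in rad, forces in N, time in s.
With the tool pointing down it reaches from about 0.4 to 0.85 m from the base axis. Payload 4.5 kg.
Tool frame: the origin (TCP) lies at the centre of the arm's flange, where the gripper is bolted on; the fingertips stand nose_length ahead of it and the grasp point (between the pads) lies 147 mm ahead of it (nose_length is the distance from the TCP to the fingertips, in m); z points along the fingers, y is the line along which they close (so a half turn about z gives the same grasp; the last joint's range is limited). The gripper opens to 88 mm and grips with 3 to 60 N. Pads are 18 mm wide; open, the fingers measure 123 mm over their backs; the gripper's body (75 mm by 187 mm) begins 45 mm behind the grasp point.
Start: joints at [-1.097, 0.689, -0.195, 1.565, 0.157, 0.902, -0.215], TCP at [0.266, 0.566, 0.405] pointing down, gripper open.
Joint ranges: [-3.01, 3.01], [-0.46, 2.08], [-1.47, 1.51], [0.13, 2.56], [-1, 4.14], [0.04, 2.09], [-2.66, 2.66]. Speed limits (rad/s): [2.57, 2.57, 3.14, 3.14, 3.14, 3.14, 3.14].

### API

Orientations are given as a unit quaternion [x, y, z, w].
In Python, from plant import * gives the robot as it stands.
- The arm moves only by the tool play_rows, never from a script. Its argument "rows" is a list that holds one entry, the list of rows, each a list of 6 numbers: the shift along the tool's x, y, z normalised to -1 to 1, where 1 is 0.5 m, then the turn, a rotation vector about the tool's x, y, z normalised to -1 to 1, where 1 is 0.5 rad. A call has 1 to 20 rows; each row is the pose to reach, as a shift and turn from the pose commanded when the call began, along the tool's axes at that moment; what a row does not reach only later rows make up. A row lasts 1/12 s, in which the tool goes at most 41.7 mm and 7.16 degrees, less where a joint would pass 70% of its speed; a pose out of reach is approached as far as the arm can. A call with a number of a shift or a turn outside -1 to 1 is refused whole. A call with a gripper value outside its range is refused whole. "claw" is the closure, from 0 (fully open) to 1 (shut), set as the call begins (left out, the last holds). The fingers move at their own pace and stop on an object; "squeeze" is the grip in N (left out, the last holds). Time passes only in rows, so rows that repeat a pose let the fingers close. It gives the time, the measured TCP pose, the force, the opening and the grip force at its end, in the units of the state.
- get_state(): the state, without advancing time (a new reading comes with each control period).
- snapshot(name): name is "side" or "top"; returns a dict with "pixels" (384x512x3 uint8, blue, green, red), "camera_matrix" (3x3 intrinsics, pixels), "world_to_cam" (4x4, takes a point from world to camera coordinates). Camera axes: x right, y down, z forward; pixel columns grow to the right and rows downward; lengths in m; the calibration is good to about 2 mm. A picture is of the moment at which its call begins. There is no depth.
- finish_job(): hands the job in; it is judged then, once.
The state is a dict: "clock": time; "q": joint angles; "qd": joint speeds; "joint_torque": joint torques, N m; "tool_pos": TCP position; "eef_rot": TCP orientation; "contact_force": force on the tool from outside, world axes, zero at the start; "moment": the same for the moment, N m; "opening": opening from 0.0 (shut) to 1.0 (fully open); "finger_force": force on a finger pad.
Only numpy, scipy, OpenCV 4.12 (cv2) and the standard library are available. Lean on these libraries where they do the work, as an engineer would, in place of code of your own. Each camera call takes 0.05 s, during which the arm holds its last target. There are 200 camera calls.

### The job

One control of the gas hob is still bare after cleaning: slip the loose steel trim ring over its spindle so that it lies flat on the hob around the tap's collar and let it go, then take the loose knob, turn it so that its D-shaped socket matches the flat of the spindle, and push it fully home. Then press the knob right down against the tap's spring, to the stop, and keep it there: the program finishes while the gripper still holds the knob pressed down (so the igniter keeps sparking). Leave everything else standing where it is.

Things in the scene. Friction and masses are not known exactly. Their poses are not given: they have to be found in the camera images.
- hob: Fixed stainless gas hob, 520 x 300 mm, top (deck) 10 mm over the counter. Origin: its centre at counter height; +x from the control edge near the robot to the rear burner. Two upright taps stand 205 mm towards -x, 70 mm either side; one is bare, one complete (66 mm high). Black pan supports, 55 mm high, begin 65 mm behind the taps' axes; a pan stands on the rear one (heights over the counter).
- tap_seat (a point): Point on the bare tap's axis at deck height (10 mm over the counter), where the ring's underside comes to lie. Around it a fixed round brass collar, 24 mm across, rises 6 mm above the deck; the ring goes over it. Axes as those of the hob.
- spindle_tip (a point): Centre of the top of the bare upright brass spindle, 41 mm over the counter when free; goes down with it. A D-shaft 10 mm in diameter, with one flat along its length, 2.5 mm from the axis, facing this point's +x (the hob's +x). Its top 3 mm taper to 6 mm across. It does not turn.
- spindle (a joint): How far the spindle is pressed down, m: 0 is free (up), 0.005 is down on its stop. A spring pushes it up with 5 N at the top, rising to 10 N at the stop.
- ring_center (a point): Centre of the loose trim ring, half-way up: a flat stainless ring, 52 mm outside, hole 27 mm, 8 mm thick, 80 g, lying flat on the counter (either side may be up).
- knob_center (a point): Centre of the loose aluminium knob, 20 mm above its underside; it stands on the counter, grip up, about 70 g. Below, a round disc 44 mm across, 20 mm high; on it a straight grip bar 14 mm wide, its top 40 mm above the underside, along the knob's x from 22 mm behind the axis to a pointed nose that juts out to 29 mm at +x.
- knob_socket (a point): Centre of the roof of the D-shaped socket in the knob's underside: 16 mm deep, 11.6 mm in diameter, mouth flared 1.5 mm, its flat on the nose's side (+x), 3.3 mm from the axis, so the nose must point the way the spindle's flat faces. Home, it meets the spindle's tip: the underside is then 25 mm over the counter, 20 mm when pressed to the stop, 2 mm clear of the ring.
- knob_nose (a point): Point of the knob's nose, 29 mm from its axis along the knob's +x, 28 mm above its underside.
- fitted: The other tap, complete with its ring and knob; fixed. Origin on its axis at counter height.
- jug: Bystander: steel milk jug, 80 mm across, 100 mm high. Origin under its centre.
- jar: Bystander: sugar jar, 72 mm across, 110 mm high. Origin under its centre.
- cup: Bystander: white cup, 76 mm across, 58 mm high. Origin under its centre.
- ramekin: Bystander: white bowl, 84 mm across, 36 mm high. Origin under its centre.
- brush: Bystander: pastry brush lying on the counter.
- spoon: Bystander: spoon lying on the counter.
- mill: Bystander: wooden pepper mill, 54 mm across, 140 mm high. Origin under its centre.
There are look-alikes about, which are no part of the job. Several things look just like the part that bears ring_center: the one meant starts farthest from the robot's base. What is shaped like the part that bears knob_center but pink is not meant.

How it is judged:
On the way, in this order (a step that is already met when the one before it is completed fails the run):
1. the trim ring lies flat on the hob around the bare tap's collar, let go (horizontal distance between ring_center and tap_seat below 0.003 m and z of ring_center in the frame of tap_seat between 0.002 and 0.006 m and angle between the z axis of ring_center and the z axis of tap_seat, either way round below 0.08 rad and contact force between the fingers and ring below 0.1 N), for 0.2 s.
2. the knob is fully home on the spindle, its nose the way the flat faces (distance between knob_socket and spindle_tip below 0.0035 m and angle between the x axis of knob_center and the x axis of spindle_tip, either way round below 0.22 rad and x of knob_nose in the frame of spindle_tip above 0.02 m and angle between knob_center's own z axis and vertical below 0.1 rad), for 0.2 s.
At the end, for the whole second after the job is handed in: Ring flat on the deck round the tap, within 3 mm, untouched; knob home on the spindle (roof within 3.5 mm of the tip, nose within 0.22 rad of the flat), upright, at rest; the fingers bear on it with over 3 N and keep the spindle down by over 4 of its 5 mm (all of step 1 and all of step 2 and value of joint spindle above 0.004 m and contact force between the fingers and knob above 3 N and linear speed of knob below 0.02 m/s); the arm keeps its last pose, push and grip.
It fails at once if another thing on the counter or hob is disturbed (moved over 30 mm) (distance of any of jug, jar, cup, ramekin, brush, spoon, mill from where it was at the start of the episode above 0.03 m).
It also fails if it takes over 58 s, if anything falls off the work surface, if the arm or the gripper's body presses on something with over 40 N, if the wrist force passes 120 N, or if a joint passes its speed limit or range.

## Working session

There is one attempt and no reset: what is moved stays moved. The work goes in short steps, Python scripts to look and compute and a tool call to move; the robot and the scene stay as the last step left them, time stands still between calls to the robot, and variables do not carry over. Pictures are saved under pics/ and viewed, at most 10 in all, crops included, and the job is handed in when it is done.

Besides the shell and the picture viewer there is one more tool, called as name([rows], argument=value, ...), one row to a line, values as JSON. play_rows: Moves the arm, as the interface text tells. Its arguments: {"type":"object","properties":{"rows":{"type":"array"},"claw":{"type":"number"},"squeeze":{"type":"number"}},"required":["rows"]}

```bash
ls; mkdir -p pics; python3 - <<'E'
from plant import *
import cv2,numpy as np
s=get_state();print(s['tool_pos'],s['eef_rot'],s['opening'],s['clock'])
try: print(nose_length)
except Exception as e: print(e)
for n in('top','side'):
    d=snapshot(n);cv2.imwrite(f'pics/{n}0.png',d['pixels']);np.savez(f'{n}0.npz',**d)
    print(d['camera_matrix'].tolist(),np.round(d['world_to_cam'],4).tolist())
a=cv2.imread('pics/top0.png');b=cv2.imread('pics/side0.png')
E
```

```text
pics
[0.2659848  0.56522077 0.40390945] [ 2.18094026e-01  9.75927328e-01 -9.09447376e-04 -1.36371062e-04] 0.9942316990928362 0.0
0.166
[[397.9450299629306, 0.0, 254.86299238851842], [0.0, 397.9450299629306, 189.30131878386487], [0.0, 0.0, 1.0]] [[0.0285, -0.9995, 0.0114, 0.0701], [-0.9918, -0.0297, -0.1245, 0.5036], [0.1248, -0.0078, -0.9921, 1.0399], [0.0, 0.0, 0.0, 1.0]]
[[408.5888656917461, 0.0, 263.4664736601107], [0.0, 408.5888656917461, 192.6200318105887], [0.0, 0.0, 1.0]] [[0.9926, -0.1207, 0.0124, -0.4979], [-0.0615, -0.5887, -0.806, 0.1461], [0.1045, 0.7993, -0.5918, 1.172], [0.0, 0.0, 0.0, 1.0]]
```

View pics/top0.png

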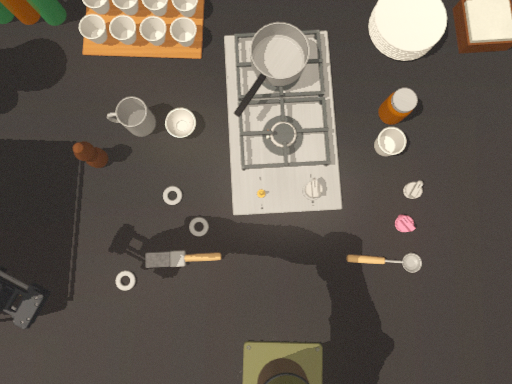

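View pics/side0.png

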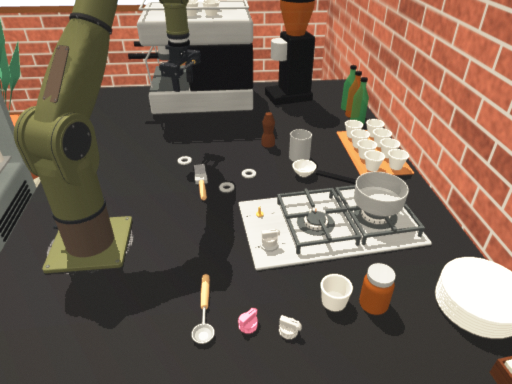

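Top view: rings at (172,196), (199,227) and (125,281), bare tap at (262,194), white knob at (413,190), pink knob at (405,224). The base projects to about (281,382), so ring (172,196) is the farthest. Next is a close crop plus measurement.

```bash
cat > h.py <<'E'
from plant import *
import cv2,numpy as np
def ray(d,u,v,z):
    K=d['camera_matrix'];T=d['world_to_cam'];R=T[:3,:3];t=T[:3,3]
    c=-R.T@t; w=R.T@np.linalg.solve(K,[u,v,1.]); return c+w*(z-c[2])/w[2]
def proj(d,p):
    q=d['camera_matrix']@(d['world_to_cam'][:3,:3]@np.asarray(p)+d['world_to_cam'][:3,3]); return q[:2]/q[2]
def tri(da,a,db,b):
    A=[]
    for d,(u,v) in((da,a),(db,b)):
        P=d['camera_matrix']@d['world_to_cam'][:3]; A+= [u*P[2]-P[0],v*P[2]-P[1]]
    V=np.linalg.svd(np.array(A))[2][-1]; return V[:3]/V[3]
def blob(d,u,v,r,lo,hi):
    "largest HSV-mask contour in a window, centre + area"
    u,v=int(u),int(v); w=d['pixels'][v-r:v+r,u-r:u+r]
    m=cv2.inRange(cv2.cvtColor(w,cv2.COLOR_BGR2HSV),lo,hi)
    c=max(cv2.findContours(m,cv2.RETR_EXTERNAL,cv2.CHAIN_APPROX_NONE)[0],key=cv2.contourArea)
    return c+np.array([[u-r,v-r]]),cv2.contourArea(c)
def crop(d,u,v,r,s): 
    u,v=int(u),int(v);return cv2.resize(d['pixels'][v-r:v+r,u-r:u+r],(s,s),interpolation=cv2.INTER_CUBIC)
def load(n): return dict(np.load(n))
E
python3 - <<'E'
from h import *
t=load('top0.npz');s=load('side0.npz')
for n,(u,v) in dict(r1=(172,196),r2=(199,227),r3=(125,281)).items():
    c,a=blob(t,u,v,16,(0,0,70),(180,90,255)); e=cv2.fitEllipse(c); p=ray(t,*e[0],.006)
    print(n,np.round(e[0],1),np.round(e[1],1),np.round(p,4),'d',np.hypot(p[0],p[1]).round(3))
for (u,v) in[(249,174)]:
    c,a=blob(s,u,v,14,(0,0,70),(180,90,255)); e=cv2.fitEllipse(c); print('side r1',e[0],ray(s,*e[0],.006))
for d,(u,v),n in((t,(413,190),'t'),(s,(289,327),'s')):
    c,a=blob(d,u,v,20,(0,0,70),(180,90,255)); m=cv2.moments(c); b=(m['m10']/m['m00'],m['m01']/m['m00']);print('knob',n,b,cv2.boundingRect(c),a,ray(d,*b,.02))
for d,(u,v),n in((t,(262,193),'t'),(s,(260,212),'s')):
    c,a=blob(d,u,v,12,(10,120,90),(35,255,255)); m=cv2.moments(c);print('tap',n,(m['m10']/m['m00'],m['m01']/m['m00']),cv2.boundingRect(c),a)
im=np.vstack([np.hstack([crop(t,413,190,22,300),crop(t,262,194,22,300)]),np.hstack([crop(s,289,327,22,300),crop(s,260,213,22,300)])])
im=np.hstack([im,np.vstack([crop(t,172,196,22,200),crop(s,249,174,22,200),crop(t,313,188,22,200)])])
cv2.imwrite('pics/c1.png',im)
# hob corners
c,a=blob(t,280,120,100,(0,0,110),(180,60,255)); print('hob',cv2.minAreaRect(c))
E
```

```text
r1 [171.5 195.5] [36.7 36.7] [0.4806 0.3127 0.006 ] d 0.573
r2 [198.1 221.8] [25.4 31.3] [0.4107 0.2365 0.006 ] d 0.474
r3 [124.5 280.5] [36.7 36.7] [0.249  0.4253 0.006 ] d 0.493
side r1 (248.29739379882812, 172.95802307128906) [0.48423986 0.3091836  0.006     ]
knob t (412.5, 189.5) (393, 170, 40, 40) 1521.0 [ 0.51511492 -0.34572499  0.02      ]
knob s (288.5891829689298, 326.861526658995) (278, 314, 25, 26) 434.5 [ 0.51611808 -0.35317801  0.02      ]
tap t (260.90476190476187, 193.02857142857144) (257, 190, 8, 7) 35.0
tap s (259.2649572649572, 213.48717948717947) (257, 208, 6, 9) 19.5
hob ((281.6241760253906, 117.1103515625), (190.9053192138672, 110.22123718261719), 86.633544921875)
```

View pics/c1.png

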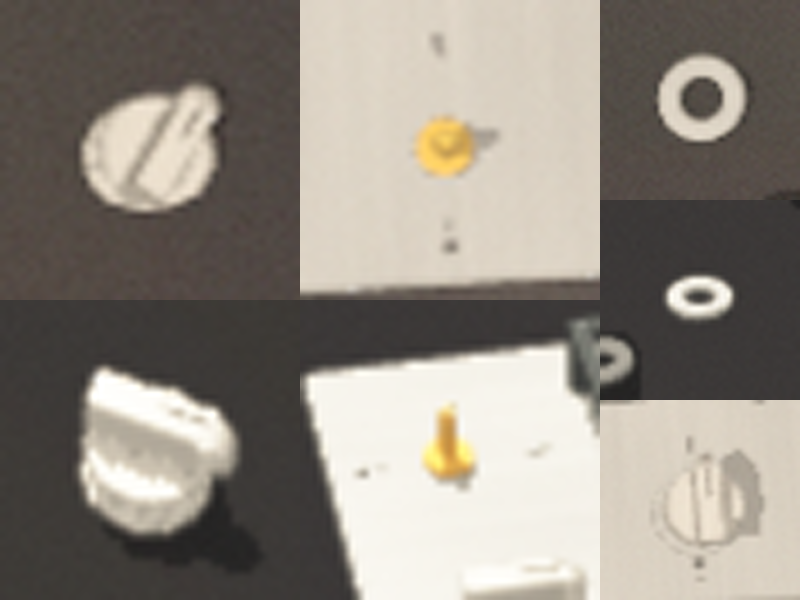

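Top-left crops: the knob's nose points up-right in the top view, at about (422,182), and it is white, so it's the right one. The other crops show the bare brass tap, ring 1 as a plain flat ring, and the fitted knob. Next I'll refine the numbers with tighter thresholds.

```bash
python3 - <<'E'
from h import *
t=load('top0.npz');s=load('side0.npz')
def cen(c): m=cv2.moments(c); return np.array([m['m10'],m['m01']])/m['m00']
R=[]
for d,(u,v),z in((t,(172,196),.008),(s,(249,173),.008)):
    c,a=blob(d,u,v,13,(0,0,145),(180,90,255)); e=cv2.fitEllipse(c); print('r1',np.round(e[0],1),np.round(e[1],1),ray(d,*e[0],.0065).round(4))
for n,d,(u,v) in(('t',t,(413,190)),('s',s,(289,327))):
    c,a=blob(d,u,v,18,(0,0,125),(180,90,255)); print('knob',n,cen(c).round(1),cv2.boundingRect(c),a,ray(d,*cen(c),.018).round(4))
    p=np.array([ray(d,*q[0],.028) for q in c]); print(cv2.fitEllipse(c))
print('nose',tri(t,(422,181.8),s,(301.7,326.2)).round(4))
print('bar rear top',tri(t,(391+135/300*44-.4,168+197/300*44-.4),s,(267+90/300*44-.4,305+73/300*44-.4)).round(4))
c,a=blob(t,262,193,9,(10,100,60),(35,255,255)); e=cv2.fitEllipse(c);print('collar t',e,ray(t,*e[0],.016).round(4))
tip=(240+447/300*44-.4,172+145/300*44-.4); print('tip', ray(t,*tip,.041).round(4))
print('tip s',ray(s,238+447/300*44-.4,191+108/300*44-.4,.041).round(4)); print('collar s',ray(s,238+449/300*44*1-22*0-.4-0,191+155/300*44-.4,.014).round(4))
for d,n,(u,v) in((t,'t',(280,120)),):
    m=cv2.inRange(cv2.cvtColor(d['pixels'],cv2.COLOR_BGR2HSV),(0,0,120),(180,60,255))
    for f in('L','R'):
        P=[]
        for r in range(130 if f=='L' else 110,205,3):
            row=m[r]; cols=np.flatnonzero(row[215:350])+215; P.append(ray(d,cols[0] -.5 if f=='L' else cols[-1]+.5,r,.010)[:2])
        vx,vy,x0,y0=cv2.fitLine(np.float32(P),cv2.DIST_HUBER,0,.001,.001).ravel(); print('hob edge',f,np.degrees(np.arctan2(vy,vx)),x0,y0)
    P=[ray(d,c,np.flatnonzero(m[:225,c])[-1]+.5,.010)[:2] for c in range(238,336,3)]
    vx,vy,x0,y0=cv2.fitLine(np.float32(P),cv2.DIST_HUBER,0,.001,.001).ravel(); print('front',np.degrees(np.arctan2(vy,vx)),x0,y0)
st=get_state();from scipy.spatial.transform import Rotation as Ro
print(Ro.from_quat(st['eef_rot']).as_matrix().round(4).tolist())
E
```

```text
r1 [171.9 195.1] [18.  18.4] [0.4817 0.3115 0.0065]
r1 [248.4 172.9] [ 8.4 13.8] [0.4844 0.3086 0.0065]
knob t [412.9 189.6] (403, 180, 20, 19) 263.5 [ 0.5151 -0.3477  0.018 ]
((413.02587890625, 189.5948486328125), (16.49199676513672, 21.119340896606445), 62.76923370361328)
knob s [288.6 326.9] (279, 315, 23, 24) 373.5 [ 0.5165 -0.3518  0.018 ]
((288.624267578125, 326.7442626953125), (21.309986114501953, 23.635169982910156), 135.4729766845703)
nose [ 0.539  -0.366   0.0355]
bar rear top [ 0.4961 -0.3327  0.0374]
collar t ((260.6683044433594, 193.12095642089844), (7.161744594573975, 7.538729190826416), 28.28997802734375) [0.4933 0.0686 0.016 ]
tip [ 0.4946 -0.0495  0.041 ]
tip s [0.6306 0.0539 0.041 ]
collar s [0.6333 0.0532 0.014 ]
hob edge L 4.7081294 0.5672394 0.15568754
hob edge R 4.8887997 0.6043352 -0.14288025
front -85.15479 0.44283634 0.0076746885
[[-0.9049, 0.4257, -0.0007], [0.4257, 0.9049, -0.0016], [-0.0001, -0.0017, -1.0]]
```

Ring 1 is at about (.483,.310) and the bare tap at about (.493,.069), with hob yaw 4.85°. The white knob is at about (.515,-.348), yaw about -38°. Moving now: travel over the ring while turning.

play_rows([
  [[-0.61, -0.277, 0.308, 0, 0, 1], [-0.61, -0.277, 0.308, 0, 0, 1], [-0.61, -0.277, 0.308, 0, 0, 1], [-0.61, -0.277, 0.308, 0, 0, 1], [-0.61, -0.277, 0.308, 0, 0, 1], [-0.61, -0.277, 0.308, 0, 0, 1], [-0.61, -0.277, 0.308, 0, 0, 1], [-0.61, -0.277, 0.308, 0, 0, 1], [-0.61, -0.277, 0.308, 0, 0, 1], [-0.61, -0.277, 0.308, 0, 0, 1], [-0.61, -0.277, 0.308, 0, 0, 1]],
], claw=0, squeeze=10)

```text
clock: 1.02
tool_pos: [0.4843, 0.3077, 0.2495]
eef_rot: [0.455, 0.89, -0.001, 0.0]
contact_force: [-0.5, 0.2, -0.1]
opening: 1.0
finger_force: 0.0
```

play_rows([
  [[0, 0, 0, 0, 0, 1], [0, 0, 0, 0, 0, 1], [0, 0, 0, 0, 0, 1], [0, 0, 0, 0, 0, 1]],
])

```text
clock: 1.35
tool_pos: [0.4819, 0.3124, 0.2512]
eef_rot: [0.66, 0.751, 0.001, -0.001]
contact_force: [0.2, -0.4, 0.5]
opening: 1.0
finger_force: 0.0
```

```bash
cat >> h.py <<'E'
from scipy.spatial.transform import Rotation as Ro
def go(x,y,z,yaw=None):
    "print move (tool units) to TCP x,y,z with tool-y at yaw deg, tool vertical"
    s=get_state();R=Ro.from_quat(s['eef_rot']).as_matrix();p=s['tool_pos']
    cy=np.degrees(np.arctan2(R[1,1],R[0,1])); yaw=cy if yaw is None else yaw
    a=np.radians(yaw);T=np.array([[-np.sin(a),np.cos(a),0],[np.cos(a),np.sin(a),0],[0,0,-1]]).T
    T=np.column_stack([[np.sin(a),-np.cos(a),0],[np.cos(a),np.sin(a),0],[0,0,-1]])
    if np.linalg.det(T)<0: T[:,0]*=-1
    rv=Ro.from_matrix(R.T@T).as_rotvec()
    print('t',round(s['clock'],2),'tcp',p.round(4),'yaw',cy.round(2),'F',np.round(s['contact_force'],1),'op',round(s['opening'],3),'ff',np.round(s['finger_force'],1))
    print('move',(R.T@(np.array([x,y,z])-p)/.5).round(4),'turn',(rv/.5).round(3))
E
python3 -c "
from h import *
go(.483,.310,.1685,4.85)"
```

```text
t 1.35 tcp [0.4819 0.3124 0.2512] yaw 7.33 F [ 0.2 -0.4  0.5] op 1.0 ff 0.0
move [-0.0055  0.0016  0.1653] turn [-0.    -0.004  0.086]
```

play_rows([
  [[0, 0, 0.12, 0, 0, 0.086], [0, 0, 0.163, 0, 0, 0.086], [0, 0, 0.163, 0, 0, 0.086], [0, 0, 0.163, 0, 0, 0.086]],
])

```text
clock: 1.68
tool_pos: [0.4822, 0.3128, 0.1689]
eef_rot: [0.674, 0.739, 0.0, -0.001]
contact_force: [-1.5, 0.4, 0.6]
opening: 0.997
finger_force: 0.0
```

play_rows([
  [[0, 0, 0, 0, 0, 0], [0, 0, 0, 0, 0, 0], [0, 0, 0, 0, 0, 0], [0, 0, 0, 0, 0, 0], [0, 0, 0, 0, 0, 0], [0, 0, 0, 0, 0, 0], [0, 0, 0, 0, 0, 0], [0, 0, 0, 0, 0, 0]],
], claw=1, squeeze=6)

```text
clock: 2.35
tool_pos: [0.4831, 0.3104, 0.1694]
eef_rot: [0.675, 0.738, 0.0, -0.0]
contact_force: [0.7, 0.5, 1.9]
opening: 0.574
finger_force: 6.0
```

```bash
python3 -c "
from h import *
go(.483,.310,.1685,94.85)"
```

```text
t 2.35 tcp [0.4831 0.3104 0.1694] yaw 5.04 F [0.7 0.5 1.9] op 0.574 ff 6.0
move [-0.0008 -0.0002  0.0017] turn [ 0.    -0.    -3.135]
```

play_rows([
  [[0, 0, 0, 0, 0, 0], [0, 0, 0, 0, 0, 0], [0, 0, 0, 0, 0, 0], [0, 0, 0, 0, 0, -0.5], [0, 0, 0, 0, 0, -1], [0, 0, 0, 0, 0, -1], [0, 0, 0, 0, 0, -1]],
], claw=0.15)

```text
clock: 2.93
tool_pos: [0.4831, 0.3104, 0.1692]
eef_rot: [0.469, 0.883, -0.0, 0.0]
contact_force: [-0.9, -0.1, 0.3]
opening: 0.849
finger_force: 0.0
```

play_rows([
  [[0, 0, 0, 0, 0, -1], [0, 0, 0, 0, 0, -1], [0, 0, 0, 0, 0, -1], [0, 0, 0, 0, 0, -1]],
])

```text
clock: 3.27
tool_pos: [0.4832, 0.3103, 0.1691]
eef_rot: [0.236, 0.972, -0.0, 0.0]
contact_force: [0.3, 0.4, -1.6]
opening: 0.848
finger_force: 0.0
```

play_rows([
  [[0, 0, 0, 0, 0, -1], [0, 0, 0, 0, 0, -1], [0, 0, 0, 0, 0, -1], [0, 0, 0, 0, 0, -1]],
])

```text
clock: 3.6
tool_pos: [0.4832, 0.3102, 0.1692]
eef_rot: [-0.012, 1.0, -0.0, 0.0]
contact_force: [0.9, 0.0, 0.0]
opening: 0.85
finger_force: 0.0
```

play_rows([
  [[0, 0, 0, 0, 0, -0.14], [0, 0, 0, 0, 0, -0.14], [0, 0, 0, 0, 0, -0.14]],
])

```text
clock: 3.85
tool_pos: [0.4832, 0.3102, 0.1691]
eef_rot: [-0.042, 0.999, 0.0, -0.0]
contact_force: [-0.6, 0.3, -0.1]
opening: 0.85
finger_force: 0.0
```

play_rows([
  [[0, 0, 0, 0, 0, 0], [0, 0, 0, 0, 0, 0], [0, 0, 0, 0, 0, 0], [0, 0, 0, 0, 0, 0], [0, 0, 0, 0, 0, 0], [0, 0, 0, 0, 0, 0], [0, 0, 0, 0, 0, 0]],
], claw=1, squeeze=15)

```text
clock: 4.43
tool_pos: [0.4831, 0.3105, 0.1693]
eef_rot: [-0.044, 0.999, 0.0, 0.0]
contact_force: [-0.8, 0.7, -1.0]
opening: 0.579
finger_force: 15.0
```

```bash
python3 -c "
from h import *
go(.493,.0687,.235,94.85)"
```

```text
t 4.43 tcp [0.4831 0.3105 0.1693] yaw 94.99 F [-0.8  0.7 -1. ] op 0.579 ff 15.0
move [ 0.0223 -0.4835 -0.1316] turn [0.    0.    0.005]
```

Time is plentiful. I'll release the exactly centred ring and step aside, so its known position calibrates the camera bias.

play_rows([
  [[0, 0, 0, 0, 0, 0], [0, 0, 0, 0, 0, 0], [0, 0, 0, 0, 0, 0], [0, 0, -0.04, 0, 0, 0], [0, 0, -0.1, 0, 0, 0], [0, 0, -0.16, 0, 0, 0], [0.1, 0, -0.16, 0, 0, 0], [0.2, 0, -0.16, 0, 0, 0], [0.3, 0, -0.16, 0, 0, 0], [0.34, 0, -0.16, 0, 0, 0], [0.34, 0, -0.16, 0, 0, 0]],
], claw=0.15)

```text
clock: 5.35
tool_pos: [0.3057, 0.2953, 0.2497]
eef_rot: [-0.049, 0.999, -0.002, -0.004]
contact_force: [-0.2, -1.6, 0.6]
opening: 0.847
finger_force: 0.0
```

```bash
python3 - <<'E'
from h import *
go(.4831,.3105,.1693,94.85)
D={n:snapshot(n) for n in('top','side')}
for n in D: np.savez(n+'1.npz',**D[n])
t,s=D['top'],D['side']
for d in(t,s):
    u,v=proj(d,(.4832,.3104,.008)); w=d is t
    c,a=blob(d,u,v,13,(0,0,145),(180,90,255)); e=cv2.fitEllipse(c); print('ring',np.round([u,v],1),np.round(e[0],1),np.round(e[1],1),ray(d,*e[0],.0065).round(4))
    u,v=proj(d,(.493,.0687,.016)); c,a=blob(d,u,v,12,(10,90,60),(38,255,255)); m=cv2.moments(c); x,y,w_,h=cv2.boundingRect(c); print('tap blob',(m['m10']/m['m00'],m['m01']/m['m00']),(x,y,w_,h),'pred collar',(u,v).__repr__())
    # bottom half of the collar by columns
    print('collar cols',[ (int(r),int(c[c[:,0,1]==r][:,0,0].min()),int(c[c[:,0,1]==r][:,0,0].max())) for r in range(y,y+h)])
cv2.imwrite('pics/c2.png',np.hstack([crop(s,*proj(s,(.493,.0687,.02)),16,400),crop(t,*proj(t,(.493,.0687,.02)),16,400)]))
E
```

```text
t 5.35 tcp [0.3057 0.2953 0.2497] yaw 95.65 F [-0.2 -1.6  0.6] op 0.847 ff 0.0
move [-0.3573 -0.0042  0.1581] turn [-0.007 -0.015  0.028]
ring [172.2 194.5] [172. 195.] [18.  18.5] [0.4818 0.3112 0.0065]
tap blob (260.7019607843137, 193.11372549019606) (257, 189, 8, 9) pred collar (np.float64(260.61689162233), np.float64(193.21573211692206))
collar cols [(189, 260, 261), (190, 259, 263), (191, 258, 264), (192, 257, 264), (193, 257, 264), (194, 257, 264), (195, 258, 264), (196, 258, 263), (197, 260, 262)]
ring [248.  172.3] [248.5 173. ] [ 8.4 14. ] [0.4847 0.3083 0.0065]
tap blob (259.1505376344086, 212.6021505376344) (256, 207, 7, 10) pred collar (np.float64(258.1215766668473), np.float64(212.72054492334104))
collar cols [(207, 259, 259), (208, 258, 260), (209, 258, 260), (210, 258, 260), (211, 258, 260), (212, 257, 262), (213, 256, 262), (214, 256, 262), (215, 257, 262), (216, 258, 261)]
```

View pics/c2.png

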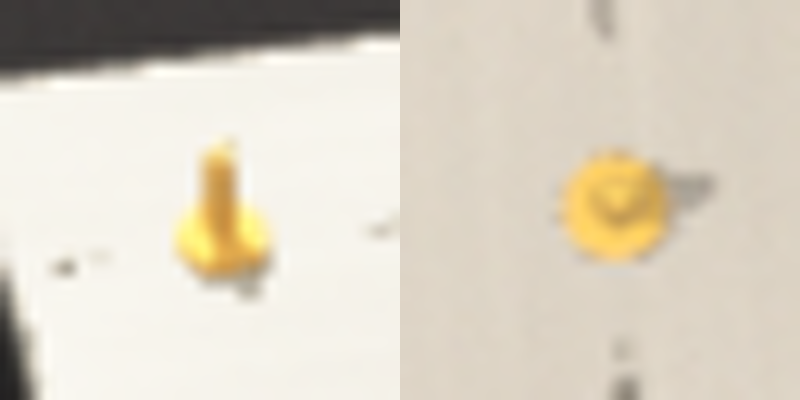

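Ring truth is (.4832,.3104) against the top view's (.4818,.3112), so the tap corrects to about (.4947,.0678). The crop shows the brass collar and spindle clearly. Going back to the ring and gripping it.

play_rows([
  [[-0.1, 0, 0, 0, 0, 0], [-0.2, 0, 0, 0, 0, 0], [-0.3, 0, 0, 0, 0, 0], [-0.34, 0, 0, 0, 0, 0], [-0.34, 0, 0, 0, 0, 0], [-0.34, 0, 0.08, 0, 0, 0], [-0.34, 0, 0.14, 0, 0, 0], [-0.34, 0, 0.16, 0, 0, 0], [-0.34, 0, 0.16, 0, 0, 0]],
])

```text
clock: 6.2
tool_pos: [0.4842, 0.309, 0.1682]
eef_rot: [-0.042, 0.999, -0.001, -0.0]
contact_force: [-0.2, -0.0, -0.3]
opening: 0.845
finger_force: 0.0
```

play_rows([
  [[0, 0, 0, 0, 0, 0], [0, 0, 0, 0, 0, 0], [0, 0, 0, 0, 0, 0], [0, 0, 0, 0, 0, 0], [0, 0, 0, 0, 0, 0], [0, 0, 0, 0, 0, 0], [0, 0, 0, 0, 0, 0]],
], claw=1, squeeze=15)

```text
clock: 6.78
tool_pos: [0.4836, 0.3104, 0.1697]
eef_rot: [-0.043, 0.999, 0.0, 0.001]
contact_force: [0.9, -0.6, 3.8]
opening: 0.58
finger_force: 15.0
```

```bash
python3 -c "
from h import *
go(.4947,.0678,.235,94.85)"
```

```text
t 6.78 tcp [0.4836 0.3104 0.1697] yaw 94.98 F [ 0.9 -0.6  3.8] op 0.58 ff 15.0
move [ 0.0198 -0.4853 -0.1308] turn [0.001 0.003 0.005]
```

play_rows([
  [[0, 0, -0.06, 0, 0, 0], [0, 0, -0.13, 0, 0, 0], [0.004, -0.08, -0.13, 0, 0, 0], [0.007, -0.16, -0.13, 0, 0, 0], [0.01, -0.24, -0.13, 0, 0, 0], [0.013, -0.32, -0.13, 0, 0, 0], [0.016, -0.4, -0.13, 0, 0, 0], [0.019, -0.46, -0.13, 0, 0, 0], [0.02, -0.485, -0.13, 0, 0, 0], [0.02, -0.485, -0.13, 0, 0, 0], [0.02, -0.485, -0.13, 0, 0, 0], [0.02, -0.485, -0.13, 0, 0, 0]],
])

```text
clock: 7.78
tool_pos: [0.4943, 0.0697, 0.2343]
eef_rot: [-0.045, 0.999, 0.001, 0.0]
contact_force: [0.3, 0.3, -1.0]
opening: 0.578
finger_force: 15.0
```

```bash
python3 - <<'E'
from h import *
go(.4947,.0678,.1825,94.85)
D={n:snapshot(n) for n in('top','side')}
s,t=D['side'],D['top']
p=get_state()['tool_pos']
cv2.imwrite('pics/c3.png',np.hstack([crop(s,*proj(s,(.4947,.0678,.04)),32,500),crop(t,*proj(t,(.4947,.0678,.07)),24,300)[:].repeat(1,0) if 0 else cv2.copyMakeBorder(crop(t,*proj(t,(.4947,.0678,.07)),30,300),0,200,0,0,0)]))
print(proj(s,(.4947,.0678,.04)),'ringtop pred',proj(s,(p[0],p[1],p[2]-.1612)))
E
```

```text
t 7.78 tcp [0.4943 0.0697 0.2343] yaw 95.12 F [ 0.3  0.3 -1. ] op 0.578 ff 15.0
move [-0.0004 -0.0041  0.1035] turn [0.004 0.001 0.009]
[258.74039197 206.79406993] ringtop pred [258.56505084 197.77329745]
```

View pics/c3.png

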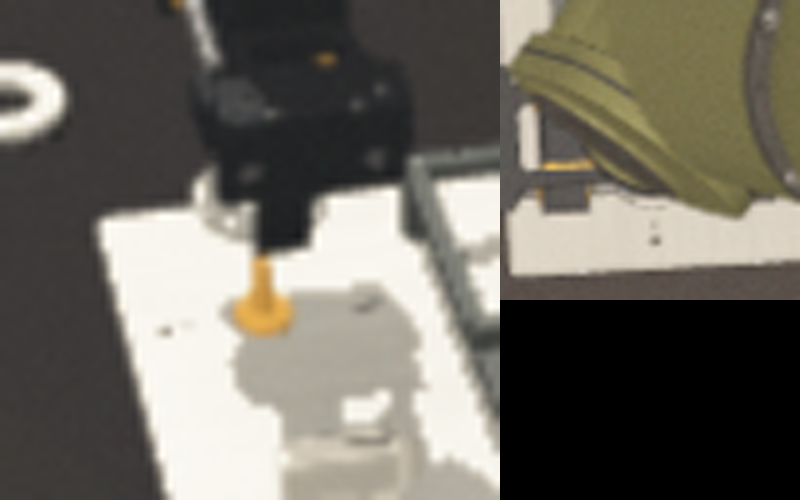

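Side view: the ring's (193..325) centre at x≈259 is nearly over the spindle at x≈263. Descending to just over the collar.

play_rows([
  [[0, 0, 0.03, 0, 0, 0], [0, 0, 0.06, 0, 0, 0], [0, 0, 0.095, 0, 0, 0], [0, 0, 0.095, 0, 0, 0], [0, 0, 0.095, 0, 0, 0]],
])

```text
clock: 8.3
tool_pos: [0.494, 0.0692, 0.1864]
eef_rot: [-0.045, 0.999, -0.0, -0.001]
contact_force: [-0.6, 0.8, -0.6]
opening: 0.579
finger_force: 15.0
```

```bash
python3 -c "
from h import *
go(.4947,.0678,.1795,94.85)"
```

```text
t 8.3 tcp [0.494  0.0692 0.1864] yaw 95.13 F [-0.6  0.8 -0.6] op 0.579 ff 15.0
move [-0.0011 -0.003   0.0137] turn [ 0.    -0.002  0.01 ]
```

play_rows([
  [[-0.0015, -0.003, 0, 0, 0, 0.01], [-0.0015, -0.003, 0, 0, 0, 0.01], [-0.0015, -0.003, 0.003, 0, 0, 0.01], [-0.0015, -0.003, 0.006, 0, 0, 0.01], [-0.0015, -0.003, 0.008, 0, 0, 0.01], [-0.0015, -0.003, 0.008, 0, 0, 0.01]],
])

```text
clock: 8.8
tool_pos: [0.4951, 0.0665, 0.1827]
eef_rot: [-0.041, 0.999, 0.0, 0.0]
contact_force: [-0.6, 0.6, 0.5]
opening: 0.584
finger_force: 15.0
```

```bash
python3 -c "
from h import *
go(.4947,.0678,.1795,94.85)"
```

```text
t 8.8 tcp [0.4951 0.0665 0.1827] yaw 94.71 F [-0.6  0.6  0.5] op 0.584 ff 15.0
move [0.0006 0.0027 0.0064] turn [ 0.     0.    -0.005]
```

play_rows([
  [[0, 0, 0.003, 0, 0, 0], [0, 0, 0.005, 0, 0, 0], [0, 0, 0.006, 0, 0, 0], [0, 0, 0.006, 0, 0, 0], [0, 0, 0.006, 0, 0, 0]],
])

```text
clock: 9.22
tool_pos: [0.4952, 0.0665, 0.1798]
eef_rot: [-0.041, 0.999, 0.0, 0.0]
contact_force: [1.1, -0.1, 1.8]
opening: 0.577
finger_force: 15.0
```

```bash
python3 -c "
from h import *
go(.4947,.0678,.1795,94.85)"
```

```text
t 9.22 tcp [0.4952 0.0665 0.1798] yaw 94.71 F [ 1.1 -0.1  1.8] op 0.577 ff 15.0
move [0.0009 0.0026 0.0006] turn [ 0.     0.001 -0.005]
```

play_rows([
  [[0, 0, 0, 0, 0, 0], [0, 0, 0, 0, 0, 0], [0, 0, 0, 0, 0, 0], [0, 0, 0, 0, 0, 0], [0, 0, 0, 0, 0, 0]],
], claw=0.2)

```text
clock: 9.63
tool_pos: [0.4951, 0.0665, 0.1797]
eef_rot: [-0.041, 0.999, 0.0, -0.0]
contact_force: [0.1, -0.1, -0.2]
opening: 0.8
finger_force: 0.0
```

play_rows([
  [[0, 0, -0.06, 0, 0, 0], [0, 0, -0.14, 0, 0, 0], [0, 0, -0.2, 0, 0, 0], [0, -0.06, -0.24, 0, 0, 0], [0, -0.13, -0.24, 0, 0, 0], [0, -0.21, -0.24, 0, 0, 0], [0, -0.29, -0.24, 0, 0, 0], [0, -0.37, -0.24, 0, 0, 0], [0, -0.45, -0.24, 0, 0, 0], [0, -0.53, -0.24, 0, 0, 0], [0, -0.53, -0.24, 0, 0, 0], [0, -0.53, -0.24, 0, 0, 0]],
])

```text
clock: 10.63
tool_pos: [0.5161, -0.2009, 0.2992]
eef_rot: [-0.038, 0.999, -0.001, -0.0]
contact_force: [0.2, 0.7, -0.6]
opening: 0.801
finger_force: 0.0
```

```bash
python3 - <<'E'
from h import *
go(.515,-.348,.25,52)
D={n:snapshot(n) for n in('top','side')}
for n in D: np.savez(n+'2.npz',**D[n])
s,t=D['side'],D['top']
P=(.495,.067,.016)
cv2.imwrite('pics/c4.png',np.hstack([crop(s,*proj(s,P),20,400),crop(t,*proj(t,P),20,400)]))
E
```

```text
t 10.63 tcp [ 0.5161 -0.2009  0.2992] yaw 94.32 F [ 0.2  0.7 -0.6] op 0.801 ff 0.0
move [ 0.0243 -0.293   0.0986] turn [-3.000e-03 -1.000e-03  1.477e+00]
```

View pics/c4.png

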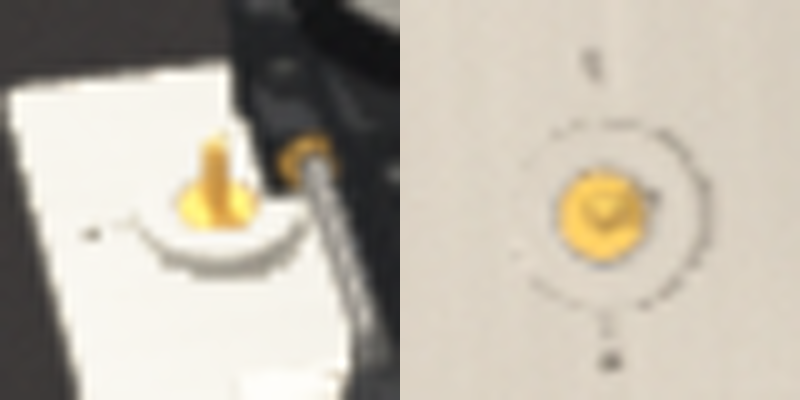

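Top crop: the ring outline (about 520..708) surrounds the collar, flat on the deck. Now the knob: travel there while turning to 52°.

play_rows([
  [[0.01, -0.08, 0.05, 0, 0, 0.25], [0.024, -0.16, 0.07, 0, 0, 0.5], [0.024, -0.24, 0.08, 0, 0, 0.75], [0.024, -0.293, 0.1, 0, 0, 1], [0.024, -0.293, 0.1, 0, 0, 1], [0.024, -0.293, 0.1, 0, 0, 1]],
], claw=0.4, squeeze=10)

```text
clock: 11.23
tool_pos: [0.517, -0.3442, 0.249]
eef_rot: [0.207, 0.978, 0.0, -0.001]
contact_force: [0.8, 0.9, 0.2]
opening: 0.601
finger_force: 0.0
```

play_rows([
  [[0, 0, 0, 0, 0, 0.25], [0, 0, 0, 0, 0, 0.48], [0, 0, 0, 0, 0, 0.48], [0, 0, 0, 0, 0, 0.48], [0, 0, 0, 0, 0, 0.48], [0, 0, 0, 0, 0, 0.48]],
])

```text
clock: 11.73
tool_pos: [0.5173, -0.3435, 0.2499]
eef_rot: [0.321, 0.947, 0.0, 0.0]
contact_force: [-0.1, 0.4, -0.4]
opening: 0.6
finger_force: 0.0
```

```bash
python3 -c "
from h import *
go(.515,-.348,.190,52)"
```

```text
t 11.73 tcp [ 0.5173 -0.3435  0.2499] yaw 52.53 F [-0.1  0.4 -0.4] op 0.6 ff 0.0
move [-0.0018 -0.01    0.1198] turn [ 0.001 -0.     0.019]
```

play_rows([
  [[-0.002, -0.01, 0.04, 0, 0, 0.02], [-0.002, -0.01, 0.08, 0, 0, 0.02], [-0.002, -0.01, 0.11, 0, 0, 0.02], [-0.002, -0.01, 0.121, 0, 0, 0.02], [-0.002, -0.01, 0.121, 0, 0, 0.02], [-0.002, -0.01, 0.121, 0, 0, 0.02]],
])

```text
clock: 12.23
tool_pos: [0.515, -0.349, 0.1895]
eef_rot: [0.327, 0.945, 0.0, 0.0]
contact_force: [0.2, -0.2, -0.4]
opening: 0.604
finger_force: 0.0
```

play_rows([
  [[0, 0, 0, 0, 0, 0], [0, 0, 0, 0, 0, 0], [0, 0, 0, 0, 0, 0], [0, 0, 0, 0, 0, 0], [0, 0, 0, 0, 0, 0], [0, 0, 0, 0, 0, 0], [0, 0, 0, 0, 0, 0], [0, 0, 0, 0, 0, 0], [0, 0, 0, 0, 0, 0], [0, 0, 0, 0, 0, 0]],
], claw=1, squeeze=20)

```text
clock: 13.07
tool_pos: [0.5148, -0.3492, 0.1894]
eef_rot: [0.328, 0.945, -0.0, 0.0]
contact_force: [-0.3, -0.2, 2.6]
opening: 0.157
finger_force: 20.0
```

```bash
python3 - <<'E'
from h import *
go(.495,.067,.26,94.85)
s=snapshot('side');t=snapshot('top')
P=(.515,-.348,.03);p=get_state()['tool_pos']
cv2.imwrite('pics/c5.png',np.hstack([crop(s,*proj(s,P),20,400),crop(t,*proj(t,P),20,400)]))
print([int(x)-20 for x in proj(s,P)],'axis under: base',proj(s,(p[0],p[1],0)),'z20',proj(s,(p[0],p[1],.02)))
E
```

```text
t 13.07 tcp [ 0.5148 -0.3492  0.1894] yaw 51.74 F [-0.3 -0.2  2.6] op 0.157 ff 20.0
move [ 0.5465  0.629  -0.1413] turn [-0.     0.    -1.505]
[267, 302] axis under: base [287.30611893 330.73005175] z20 [287.71590892 325.4338177 ]
```

View pics/c5.png

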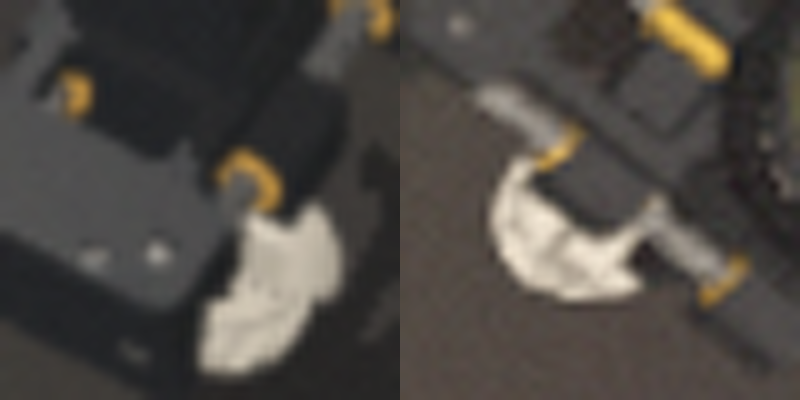

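Gripped (opening 13.8 mm ≈ bar); the fingers hold the bar, with the disc visible at both sides. Lifting and travelling to the tap while turning back.

play_rows([
  [[0, 0, -0.07, 0, 0, 0], [0, 0, -0.15, 0, 0, 0], [0, 0, -0.23, 0, 0, 0], [0.05, 0.06, -0.28, 0, 0, -0.1], [0.1, 0.115, -0.28, 0, 0, -0.25], [0.15, 0.173, -0.28, 0, 0, -0.4], [0.2, 0.23, -0.28, 0, 0, -0.55], [0.25, 0.288, -0.28, 0, 0, -0.7], [0.3, 0.345, -0.28, 0, 0, -0.85], [0.35, 0.403, -0.28, 0, 0, -1], [0.4, 0.46, -0.28, 0, 0, -1], [0.45, 0.518, -0.28, 0, 0, -1], [0.5, 0.575, -0.28, 0, 0, -1], [0.53, 0.61, -0.28, 0, 0, -1], [0.546, 0.629, -0.28, 0, 0, -1], [0.546, 0.629, -0.28, 0, 0, -1], [0.546, 0.629, -0.28, 0, 0, -1]],
])

```text
clock: 14.58
tool_pos: [0.495, 0.0669, 0.329]
eef_rot: [0.083, 0.997, -0.0, -0.0]
contact_force: [-0.5, -0.5, -0.7]
opening: 0.159
finger_force: 20.0
```

play_rows([
  [[0, 0, 0.05, 0, 0, -0.25], [0, 0, 0.1, 0, 0, -0.505], [0, 0, 0.14, 0, 0, -0.505], [0, 0, 0.14, 0, 0, -0.505], [0, 0, 0.14, 0, 0, -0.505], [0, 0, 0.14, 0, 0, -0.505]],
])

```text
clock: 15.08
tool_pos: [0.4955, 0.0659, 0.2599]
eef_rot: [-0.041, 0.999, -0.0, 0.0]
contact_force: [-0.6, 0.2, -0.4]
opening: 0.155
finger_force: 20.0
```

```bash
python3 - <<'E'
from h import *
go(.495,.067,.2345,94.85)
s=snapshot('side');P=(.495,.067,.05);p=get_state()['tool_pos']
cv2.imwrite('pics/c6.png',crop(s,*proj(s,P),25,600))
print([int(x)-25 for x in proj(s,P)],'knob axis pred bottom',proj(s,p-[0,0,.1894]),proj(s,p-[0,0,.1694]),'tap line',proj(s,(.495,.067,.041)))
E
```

```text
t 15.08 tcp [0.4955 0.0659 0.2599] yaw 94.73 F [-0.6  0.2 -0.4] op 0.155 ff 20.0
move [0.0008 0.0023 0.0508] turn [-0.001  0.002 -0.004]
[233, 179] knob axis pred bottom [259.15421475 199.08148996] [259.19501262 193.75869477] tap line [258.86846719 206.69239686]
```

View pics/c6.png

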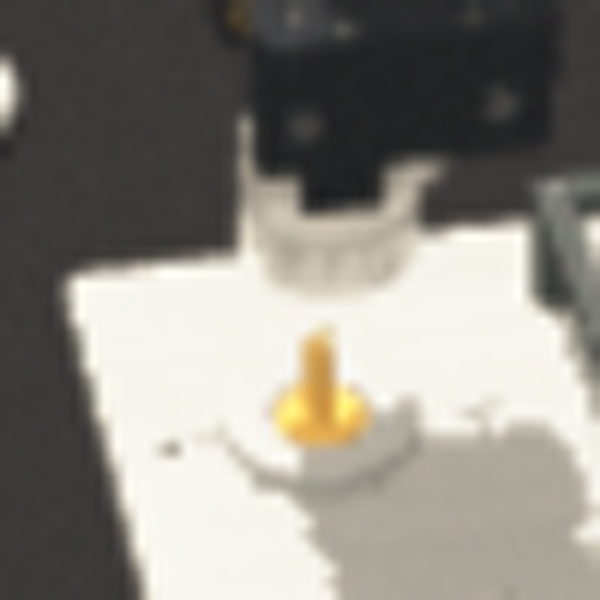

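Side crop: disc centre x≈334, spindle x≈320, so the knob sits about 3.5 mm too far in +x. Shifting and starting the descent.

play_rows([
  [[0.0066, 0.0022, 0, 0, 0, 0], [0.0066, 0.0022, 0.02, 0, 0, 0], [0.0066, 0.0022, 0.045, 0, 0, 0], [0.0066, 0.0022, 0.055, 0, 0, 0], [0.0066, 0.0022, 0.061, 0, 0, 0], [0.0066, 0.0022, 0.065, 0, 0, 0], [0.0066, 0.0022, 0.065, 0, 0, 0]],
], squeeze=30)

```text
clock: 15.72
tool_pos: [0.4921, 0.0678, 0.227]
eef_rot: [-0.042, 0.999, 0.0, 0.001]
contact_force: [0.0, -0.5, -1.7]
opening: 0.155
finger_force: 30.0
```

```bash
python3 - <<'E'
from h import *
go(.4922,.067,.2264,94.85)
s=snapshot('side')
cv2.imwrite('pics/c7.png',crop(s,*proj(s,(.495,.067,.04)),22,600))
E
```

```text
t 15.72 tcp [0.4921 0.0678 0.227 ] yaw 94.86 F [ 0.  -0.5 -1.7] op 0.155 ff 30.0
move [-0.0001 -0.0017  0.0012] turn [0.001 0.002 0.   ]
```

View pics/c7.png

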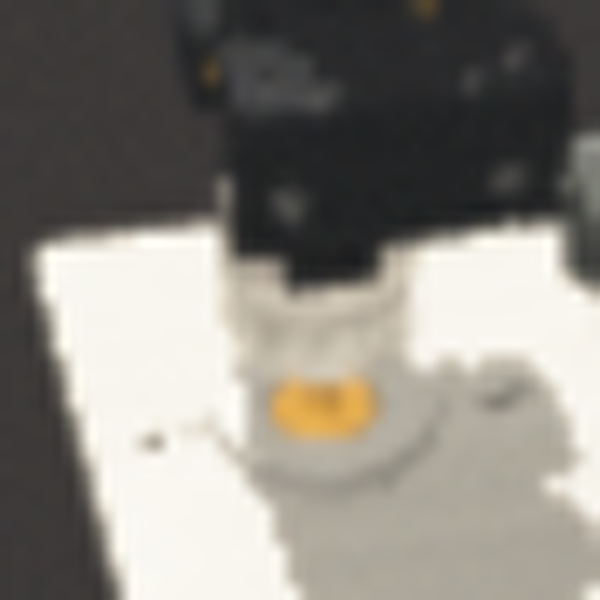

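Disc centre x≈318 against collar ≈324, with no contact force, so the spindle has entered the socket. Nudging +1 mm in x and continuing down.

play_rows([
  [[-0.002, -0.001, 0, 0, 0, 0], [-0.002, -0.001, 0.004, 0, 0, 0], [-0.002, -0.001, 0.008, 0, 0, 0], [-0.002, -0.001, 0.012, 0, 0, 0], [-0.002, -0.001, 0.016, 0, 0, 0], [-0.002, -0.001, 0.016, 0, 0, 0]],
])

```text
clock: 16.27
tool_pos: [0.4932, 0.0674, 0.2185]
eef_rot: [-0.042, 0.999, 0.0, 0.0]
contact_force: [3.0, -0.2, -1.9]
opening: 0.154
finger_force: 30.0
```

```bash
python3 -c "
from h import *
go(.4930,.067,.2144,94.85)"
```

```text
t 16.27 tcp [0.4932 0.0674 0.2185] yaw 94.85 F [ 3.  -0.2 -1.9] op 0.154 ff 30.0
move [ 0.0004 -0.0007  0.0081] turn [0.001 0.002 0.   ]
```

play_rows([
  [[-0.001, 0, 0.002, 0, 0, 0], [-0.001, 0, 0.005, 0, 0, 0], [-0.001, 0, 0.008, 0, 0, 0], [-0.001, 0, 0.009, 0, 0, 0], [-0.001, 0, 0.009, 0, 0, 0], [-0.001, 0, 0.009, 0, 0, 0], [-0.001, 0, 0.009, 0, 0, 0]],
])

```text
clock: 16.85
tool_pos: [0.4933, 0.0673, 0.2143]
eef_rot: [-0.042, 0.999, 0.0, 0.0]
contact_force: [1.9, 0.8, 1.2]
opening: 0.158
finger_force: 30.0
```

```bash
python3 -c "
from h import *
go(.4935,.067,.2094,94.85)"
```

```text
t 16.85 tcp [0.4933 0.0673 0.2143] yaw 94.86 F [1.9 0.8 1.2] op 0.158 ff 30.0
move [-0.0004 -0.0007  0.0097] turn [0. 0. 0.]
```

play_rows([
  [[0, 0, 0.002, 0, 0, 0], [0, 0, 0.005, 0, 0, 0], [0, 0, 0.008, 0, 0, 0], [0, 0, 0.01, 0, 0, 0], [0, 0, 0.01, 0, 0, 0], [0, 0, 0.01, 0, 0, 0]],
], squeeze=50)

```text
clock: 17.35
tool_pos: [0.4933, 0.0674, 0.2097]
eef_rot: [-0.042, 0.999, -0.0, 0.0]
contact_force: [0.6, 0.1, 8.2]
opening: 0.155
finger_force: 50.0
```

```bash
python3 -c "
from h import *
go(.4935,.067,.2094,94.85)"
```

```text
t 17.35 tcp [0.4933 0.0674 0.2097] yaw 94.86 F [0.6 0.1 8.2] op 0.155 ff 50.0
move [-0.0004 -0.0008  0.0005] turn [-0.     0.001  0.001]
```

play_rows([
  [[0, 0, 0.001, 0, 0, 0], [0, 0, 0.002, 0, 0, 0], [0, 0, 0.002, 0, 0, 0], [0, 0, 0.002, 0, 0, 0], [0, 0, 0.002, 0, 0, 0], [0, 0, 0.002, 0, 0, 0]],
])

```text
clock: 17.85
tool_pos: [0.4932, 0.0674, 0.209]
eef_rot: [-0.042, 0.999, -0.0, 0.0]
contact_force: [-0.5, -0.5, 11.6]
opening: 0.158
finger_force: 50.0
```

```bash
python3 - <<'E'
from h import *
go(.4935,.067,.2094,94.85)
s=snapshot('side')
cv2.imwrite('pics/c8.png',crop(s,*proj(s,(.495,.067,.04)),22,500))
E
```

```text
t 17.85 tcp [0.4932 0.0674 0.209 ] yaw 94.86 F [-0.5 -0.5 11.6] op 0.158 ff 50.0
move [-0.0005 -0.0008 -0.0009] turn [-0.     0.002  0.   ]
```

View pics/c8.png

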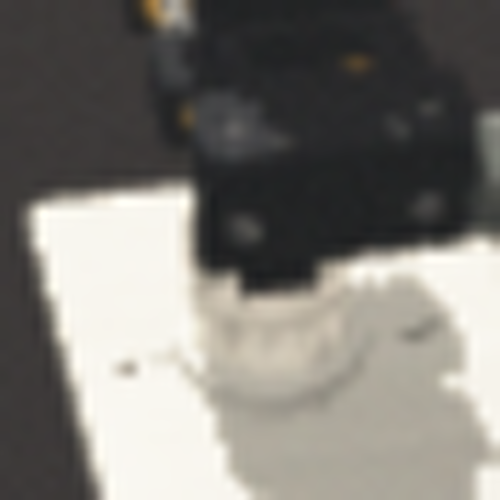

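The view shows the knob seated just over the ring, with about 12 N upward at TCP z .209, which is the stop. Handing in.

```bash
python3 -c "
from plant import *
print(finish_job())"
```

```text
the job is handed in; nothing more can be done
None
```

The ring lies flat round the bare tap's collar, the knob is home on the spindle and held pressed down to its stop, and I handed the job in at 17.9 s; no verdict came back.

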